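Close the wide leaf jig on the workshop table

ROBOT

A 6-joint arm with a two-finger parallel gripper is mounted at the origin on the work surface. World frame = base frame: x ahead of the robot, y to its left, z up, the work surface at z = 0. Lengths are in m, angles in degrees, forces in N, time in s.
With the tool pointing down it reaches from about 0.275 to 0.75 m from the base axis. Payload 10.2 kg.
Tool frame: the origin (TCP) lies midway between the tips of the shut fingers; the grasp point (between the pads) lies grip_depth behind it (grip_depth is the distance from the TCP to the grasp point, in m); z points along the fingers, y is the line along which they close (so a half turn about z gives the same grasp; the last joint's range is limited). The gripper opens to 88 mm and grips with 3 to 60 N. Pads are 18 mm wide; open, the fingers measure 123 mm over their backs; the gripper's body (75 mm by 187 mm) begins 45 mm behind the grasp point.
Start: joints at [-77.945, 17.928, 85.812, -0, 76.261, -12.8], TCP at [0.221, -0.476, 0.203] pointing down, gripper open.
Joint ranges: [-168.41, 168.41], [-55.51, 124.54], [10.69, 146.95], [-70.63, 250.63], [1, 178], [-165.06, 165.06]. Speed limits (degrees/s): [136.94, 136.94, 172.46, 180, 180, 180].

INTERFACE

Orientations are given as a 3x3 rotation matrix whose columns are the frame's x, y, z axes.
In Python, from cell import get_state, snapshot, close_job, grip_depth gives the robot as it stands.
- The arm moves only by the shell command python3 -m handwheel 'ROWS' [FORCE]. ROWS is a JSON object whose one key "plan" holds a list of rows, each a list of 5 numbers: the shift along the tool's x, y, z in cm, then the turn about the tool's z in degrees, then the finger opening in cm, from 0 to 8.81. A call has 1 to 12 rows; each row shifts and turns the commanded pose from where the row before left it, along the tool's axes as they then stand; what a row does not reach is not made up. A row lasts 1/8 s, in which the tool goes at most 62.5 mm and 10.7 degrees, less where a joint would pass 70% of its speed; a pose out of reach is approached as far as the arm can. A call is refused whole if a number of a shift passes 6.25 or a number of a turn 10.7, either way. A call with a gripper value outside its range is refused whole. The fingers move at their own pace and stop on an object; FORCE is the grip in N (left out, the last holds). Time passes only in rows, so rows that do not move let the fingers close. It gives the time, the measured TCP pose, the force, the opening and the grip force at its end, in the units of the state.
- get_state(): the state, without advancing time (a new reading comes with each control period).
- snapshot(name): name is "scene" or "top" or "wrist"; returns a dict with "image" (420x560x3 uint8, red, green, blue), "intrinsics" (3x3 intrinsics, pixels), "world_from_camera" (4x4, takes a point from camera to world coordinates). Camera axes: x right, y up, looking along -z (the intrinsics and any distortion apply to the point x, -y, -z); pixel columns grow to the right and rows downward; lengths in m; the calibration is good to about 2 mm. A picture is of the moment at which its call begins. There is no depth.
- close_job(): hands the job in; it is judged then, once.
The state is a dict: "clock": time; "joint_pos": joint angles; "joint_vel": joint speeds; "joint_torque": joint torques, N m; "ee_pos": TCP position; "tcp_rot": TCP orientation; "force": force on the tool from outside, world axes, zero at the start; "ft_torque": the same for the moment, N m; "opening": finger opening in m; "grip_force": force on a finger pad.
Only numpy, scipy, OpenCV 4.12 (cv2) and the standard library are available. Lean on these libraries where they do the work, as an engineer would, in place of code of your own. Each camera call takes 0.05 s, during which the arm holds its last target. There are 200 camera calls.

TASK

Two drilling jigs with sprung, hinged aluminium top plates stand open on the workshop table, beside a tin of bolts. Push the plate of the wider jig down against its spring, right to its stop, so that the spring catch at its free edge snaps over it and it stays level when you let go. Leave the narrow jig open.

Things in the scene. Friction and masses are not known exactly. Their poses are not given: they have to be found in the camera images.
- wide_jig: Grey base of the wide jig, 200 x 130 x 14 mm, bolted to the table; origin at the centre of its underside, x along it towards the hinge end (away from the robot), hinge axis at x = +70 mm, 45 mm up. A dark spring catch 16 mm wide, 72 mm tall, stands at x = -68 to -91 mm, beyond the plate's free edge; its hook snaps over a 12 mm nose there just past level and holds the plate level.
- wide_leaf (a joint): Hinge of the wide jig's aluminium plate (110 mm wide, 8 mm thick, 135 mm from hinge axis to free edge), rad: 0 = open, free edge raised 0.45 rad (26 degrees), where its spring returns it; 0.45 = level; the catch snaps over at about 0.46; rigid stop at 0.49.
- wide_press (a point): Point on the plate's upper face, midway across, 90 mm from the hinge axis, 45 mm short of the free edge: push here. x runs along the plate towards the hinge, z out of its face. Height: 88 mm open, 49 mm level, 45.5 mm at the stop; coming down it also moves 11 mm horizontally away from the hinge. Takes about 3 N at first, 6 to 9 N near level.
- narrow_leaf (a joint): Hinge of the other, narrow jig's plate (rad, 0 = open, 0.45 = level): same build and height, but its plate is only 50 mm wide, its base 70 mm; it stays open. The two jigs and a loose steel tin of bolts, 76 mm across, 90 mm tall, stand in a row across the table in any order, neighbours 0.19 to 0.42 m apart, centre to centre.

How it is judged (in metres and radians):
At the end, for the whole second after the job is handed in: The wide jig's plate is held level by its catch (within 10 degrees) and at rest, and the narrow jig's plate is open (within 0.15 rad of fully open) (angle between wide_press's own z axis and vertical below 0.17 rad and velocity of joint wide_leaf between -0.1 and 0.1 rad/s and value of joint narrow_leaf below 0.15 rad); the robot touches nothing.
It fails at once if the narrow jig's leaf is pushed down (by more than 0.2 rad) (value of joint narrow_leaf above 0.2 rad).
It also fails if it takes over 24 s, if anything falls off the work surface, if the arm or the gripper's body presses on something with over 40 N, if the wrist force passes 120 N, or if a joint passes its speed limit or range.

## Working session

There is one attempt and no reset: what is moved stays moved. The work goes in short steps, Python scripts to look and compute and a shell command to move; the robot and the scene stay as the last step left them, time stands still between calls to the robot, and variables do not carry over. Pictures are saved under pics/ and viewed, at most 10 in all, crops included, and the job is handed in when it is done.

```bash
mkdir -p pics
python3 - <<'E'
from cell import get_state,snapshot,grip_depth
import cv2,numpy as np
np.set_printoptions(precision=4,suppress=True)
s=get_state();print(s['clock'],s['ee_pos'],np.array(s['tcp_rot']),grip_depth,s['force'],s['opening'])
for n in('top','scene'):
    d=snapshot(n);cv2.imwrite(f'pics/{n}0.png',np.array(d['image'])[:,:,::-1]);print(n,np.array(d['intrinsics']),np.array(d['world_from_camera']),[k for k in d])
E
```

```text
0.0 [ 0.2206 -0.4761  0.2025] [[ 0.9074  0.4203 -0.0003]
 [ 0.4203 -0.9074  0.0012]
 [ 0.0003 -0.0012 -1.    ]] 0.0187 [ 0.8045 -0.0421 -0.0028] 0.08841094141176248
top [[528.2784   0.     279.6968]
 [  0.     528.2784 210.2943]
 [  0.       0.       1.    ]] [[ 0.0028  0.9935 -0.1138  0.4636]
 [-0.9998  0.0006 -0.0194 -0.0022]
 [-0.0192  0.1138  0.9933  1.1142]
 [ 0.      0.      0.      1.    ]] ['image', 'intrinsics', 'world_from_camera']
scene [[475.1425   0.     283.9626]
 [  0.     475.1425 210.0502]
 [  0.       0.       1.    ]] [[-0.8351 -0.4314  0.3413  0.9175]
 [ 0.5501 -0.6525  0.5212  0.5501]
 [-0.0021  0.623   0.7822  0.89  ]
 [ 0.      0.      0.      1.    ]] ['image', 'intrinsics', 'world_from_camera']
```

View pics/top0.png

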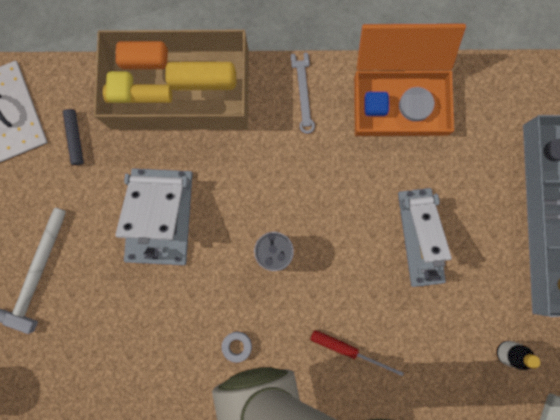

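View pics/scene0.png

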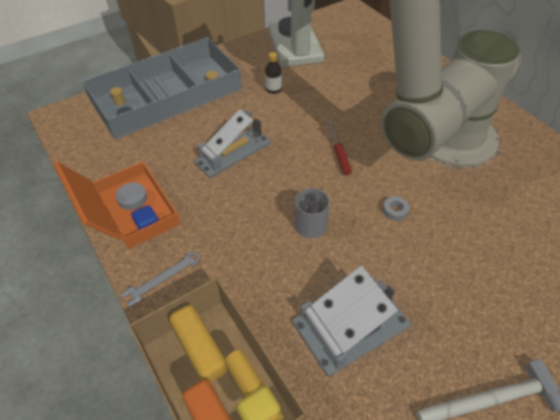

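The top view shows the wide jig at about (157,217), the tin at (274,252) and the narrow jig at (425,237). The wide jig's catch is near (151,253), on the robot side. The scene view shows both plates open.

```bash
cat > h.py <<'E'
import numpy as np
from cell import snapshot
def ray(d,u,v,z):
    K=np.array(d['intrinsics']);T=np.array(d['world_from_camera'])
    r=T[:3,:3]@np.array([(u-K[0,2])/K[0,0],-(v-K[1,2])/K[1,1],-1]);o=T[:3,3]
    return o+r*(z-o[2])/r[2]
def pix(d,p):
    K=np.array(d['intrinsics']);T=np.array(d['world_from_camera'])
    c=T[:3,:3].T@(np.array(p)-T[:3,3]);return K[0,2]-K[0,0]*c[0]/c[2],K[1,2]+K[1,1]*c[1]/c[2]
E
python3 - <<'E'
from h import *
import cv2
np.set_printoptions(precision=4,suppress=True)
d=snapshot('top');im=np.array(d['image'])
hsv=cv2.cvtColor(im,cv2.COLOR_RGB2HSV)
sub=np.zeros(im.shape[:2],np.uint8);sub[155:280,105:205]=1
m=((hsv[...,1]<70)&(sub>0)).astype(np.uint8)
m=cv2.morphologyEx(m,cv2.MORPH_OPEN,np.ones((3,3)))
c=max(cv2.findContours(m,0,2)[0],key=cv2.contourArea)
print(cv2.contourArea(c),cv2.approxPolyDP(c,3,True)[:,0].tolist())
# plate: bright
g=((hsv[...,2]>165)&(m>0)).astype(np.uint8)
c2=max(cv2.findContours(g,0,2)[0],key=cv2.contourArea)
print('plate',cv2.approxPolyDP(c2,3,True)[:,0].tolist())
cr=cv2.resize(im[155:280,95:215],None,fx=4.7,fy=4.7,interpolation=cv2.INTER_CUBIC)
cv2.imwrite('pics/crop1.png',cr[:,:,::-1])
for u,v in[(190,170),(186,264),(125,263)]: print(ray(d,u,v,.014))
E
```

```text
6215.0 [[132, 168], [124, 175], [127, 188], [115, 232], [125, 239], [124, 261], [185, 264], [191, 171]]
plate [[132, 177], [128, 191], [139, 188], [143, 195], [134, 201], [127, 193], [116, 235], [170, 237], [180, 188], [176, 184], [180, 180]]
[0.6755 0.2099 0.014 ]
[0.477  0.2139 0.014 ]
[0.4788 0.3415 0.014 ]
```

View pics/crop1.png

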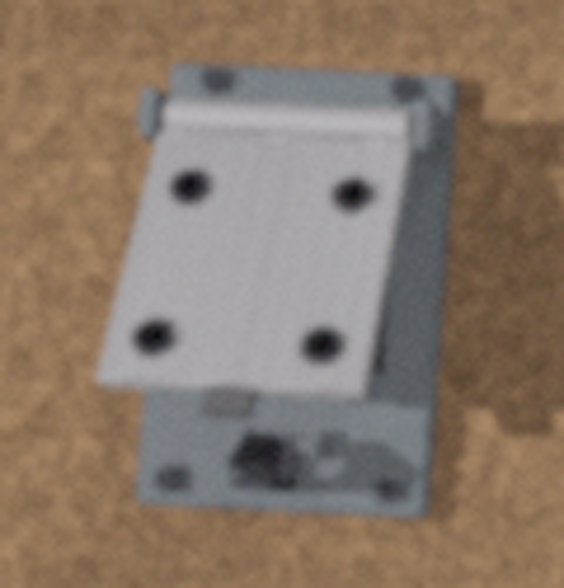

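The crop shows the base corners at top-view pixels (131.6,168.6), (192,171.2), (185.9,265) and (124.1,261.8). The plate's free edge is at about v=236, and the catch is at (151,253).

Run:
```python
from h import *
np.set_printoptions(precision=4,suppress=True)
from cell import get_state
d=snapshot('top')
P=[ray(d,u,v,.014) for u,v in[(131.6,168.6),(192,171.2),(185.9,265),(124.1,261.8)]]
print(np.array(P))
c=np.mean(P,0);x=(P[0]+P[1]-P[2]-P[3])[:2];y=(P[0]+P[3]-P[1]-P[2])[:2]
print(c,np.linalg.norm(x)/2,np.linalg.norm(y)/2)
a=np.arctan2(x[1],x[0]);b=np.arctan2(-y[0],y[1]);print(np.degrees([a,b]))
yaw=(.6*a+.4*b)
ex=np.array([np.cos(yaw),np.sin(yaw)]);ey=np.array([-ex[1],ex[0]])
W=lambda lx,ly,z:np.r_[c[:2]+lx*ex+ly*ey,z]
# press geometry: open: 90mm from axis along plate at .45 rad; height .088
top=lambda q,s=.09:W(.07-s*np.cos(.45-q)-.004*np.sin(.45-q),0,.045+s*np.sin(.45-q)+.004*np.cos(.45-q))
for q in(0,.45,.49):print(q,top(q),pix(d,top(q)))
print('catch',pix(d,W(-.08,0,.072)),'edge',[pix(d,W(.07-.135*np.cos(.45),s*.055,.045+.135*np.sin(.45))) for s in(1,-1)])
s=get_state();print('tcp',s['ee_pos'],'yaw',np.degrees(yaw),'toolx yaw',np.degrees(np.arctan2(s['tcp_rot'][1][0],s['tcp_rot'][0][0])))
# tin
print('tin',ray(d,274,252,.09))
```

```text
[[0.6787 0.3347 0.014 ]
 [0.6729 0.2056 0.014 ]
 [0.475  0.214  0.014 ]
 [0.4813 0.3435 0.014 ]]
[0.577  0.2745 0.014 ] 0.19785985625888397 0.12940762293123695
[-2.4971 -2.661 ]
0 [0.5642 0.275  0.0877] (np.float64(148.61424667388664), np.float64(218.79001363925627))
0.45 [0.557  0.2754 0.049 ] (np.float64(153.4100660028634), np.float64(224.18518749158127))
0.49 [0.5572 0.2753 0.0454] (np.float64(153.87181320024288), np.float64(224.22682736825365))
catch (np.float64(148.16281133796983), np.float64(253.3746311916185)) edge [(np.float64(116.5458093320207), np.float64(236.7004336992454)), (np.float64(173.29984615332523), np.float64(239.35074147149388))]
tcp [ 0.2206 -0.4762  0.2027] yaw -2.5626292411496765 toolx yaw 24.85524266058483
tin [0.4997 0.0286 0.09  ]
```

```bash
python3 -m handwheel '{"plan":[[0,0,0,9.1,0],[0,0,0,9.1,0],[0,0,0,9.2,0],[1.8,-4.5,0,0,0],[1.8,-4.5,0,0,0],[1.8,-4.5,0,0,0],[1.8,-4.5,0,0,0],[1.8,-4.5,0,0,0],[1.8,-4.5,0,0,0],[1.8,-4.5,0,0,0],[1.8,-4.5,0,0,0],[1.8,-4.5,0,0,0]]}' && python3 -m handwheel '{"plan":[[1.8,-4.5,0,0,0],[1.8,-4.5,0,0,0],[1.8,-4.5,0,0,0],[1.8,-4.5,0,0,0],[1.8,-4.5,0,0,0],[1.8,-4.5,0,0,0],[1.8,-4.5,0,0,0],[1.8,-4.5,0,0,0],[0,0,0,0,0],[0,0,0,0,0]]}'
```

```text
clock: 1.7
ee_pos: [0.4009, -0.0774, 0.2031]
tcp_rot: [[0.999, -0.045, 0.0], [-0.045, -0.999, -0.0], [0.0, 0.0, -1.0]]
force: [0.6, -0.2, -0.0]
opening: 0.0005
grip_force: 0.0
clock: 2.95
ee_pos: [0.5601, 0.2738, 0.2027]
tcp_rot: [[0.999, -0.044, -0.001], [-0.044, -0.999, -0.0], [-0.001, 0.0, -1.0]]
force: [-0.2, -0.4, -1.0]
opening: 0.0003
grip_force: 0.0
```

```bash
python3 -m handwheel '{"plan":[[0,0,3,0,0],[0,0,3,0,0],[0,0,3,0,0],[0,0,1.2,0,0],[0,0,0.8,0,0],[0,0,0.8,0,0],[0,0,0.8,0,0],[0,0,0.8,0,0],[0,0,0.6,0,0],[0,0,0.6,0,0],[0,0,0,0,0]]}'
python3 - <<'E'
from h import *
import cv2
d=snapshot('scene');im=np.array(d['image'])
cv2.imwrite('pics/s2.png',cv2.resize(im[230:390,250:460],None,fx=3.5,fy=3.5)[:,:,::-1])
E
```

```text
clock: 4.32
ee_pos: [0.5605, 0.2743, 0.0569]
tcp_rot: [[0.999, -0.044, 0.0], [-0.044, -0.999, 0.0], [0.0, -0.0, -1.0]]
force: [0.8, -0.2, 2.3]
opening: 0.0002
grip_force: 1.1
```

View pics/s2.png

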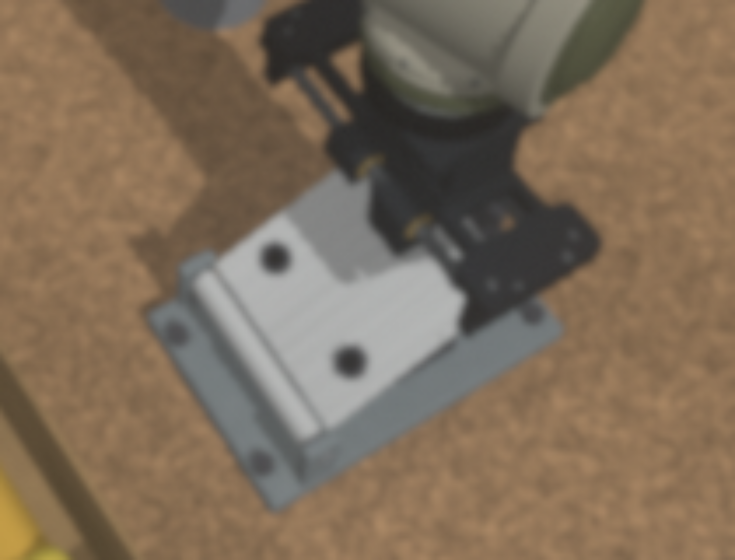

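The fingers are on the plate, midway across, and the plate is going down. I'll carry on slowly to the stop.

```bash
python3 -m handwheel '{"plan":[[0,0,0.4,0,0],[0,0,0.3,0,0],[0,0,0.2,0,0],[0,0,0,0,0]]}'; python3 -m handwheel '{"plan":[[0,0,0.15,0,0],[0,0,0.1,0,0],[0,0,0,0,0]]}'
```

```text
clock: 4.88
ee_pos: [0.5603, 0.2743, 0.0479]
tcp_rot: [[0.999, -0.044, -0.0], [-0.044, -0.999, -0.0], [-0.0, 0.0, -1.0]]
force: [-1.2, 0.3, 3.1]
opening: 0.0003
grip_force: 1.5
clock: 5.25
ee_pos: [0.5603, 0.2743, 0.0455]
tcp_rot: [[0.999, -0.044, -0.0], [-0.044, -0.999, 0.0], [-0.0, -0.0, -1.0]]
force: [-0.6, 0.6, 3.2]
opening: 0.0004
grip_force: 1.6
```

```bash
python3 -m handwheel '{"plan":[[0,0,0.1,0,0],[0,0,0.1,0,0],[0,0,0,0,0]]}'; python3 -m handwheel '{"plan":[[0,0,0.1,0,0],[0,0,0.1,0,0],[0,0,0,0,0]]}'
```

```text
clock: 5.62
ee_pos: [0.5603, 0.2743, 0.0434]
tcp_rot: [[0.999, -0.044, -0.0], [-0.044, -0.999, 0.0], [-0.0, -0.0, -1.0]]
force: [-1.6, 1.1, 4.2]
opening: 0.0006
grip_force: 1.7
clock: 6.0
ee_pos: [0.5603, 0.2743, 0.0414]
tcp_rot: [[0.999, -0.044, -0.0], [-0.044, -0.999, -0.0], [-0.0, 0.0, -1.0]]
force: [-1.0, 0.2, 4.1]
opening: 0.0001
grip_force: 1.8
```

```bash
python3 -m handwheel '{"plan":[[0,0,0.1,0,0],[0,0,0.1,0,0],[0,0,0,0,0]]}'
python3 - <<'E'
from h import *
import cv2
d=snapshot('scene');im=np.array(d['image'])
cv2.imwrite('pics/s3.png',cv2.resize(im[230:390,250:460],None,fx=3.5,fy=3.5)[:,:,::-1])
E
```

```text
clock: 6.38
ee_pos: [0.5603, 0.2743, 0.0394]
tcp_rot: [[0.999, -0.044, -0.0], [-0.044, -0.999, -0.0], [-0.0, 0.0, -1.0]]
force: [-1.2, -0.4, 5.5]
opening: -0.0002
grip_force: 1.9
```

View pics/s3.png

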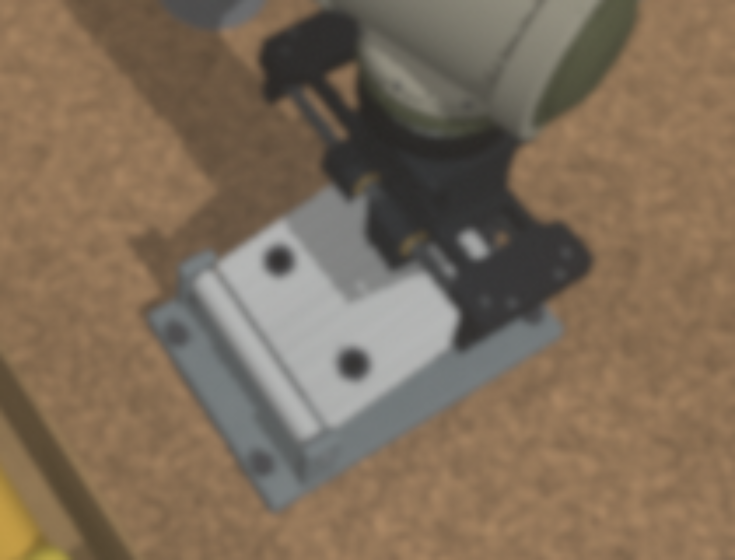

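The plate is lower, but it still slopes and the contact is still soft. The tip sits a little lower on the plate than I estimated, so I'll continue until the stop is felt.

```bash
for i in 1; do python3 -m handwheel '{"plan":[[0,0,0.1,0,0],[0,0,0.1,0,0],[0,0,0,0,0]]}'; done; python3 -m handwheel '{"plan":[[0,0,0.1,0,0],[0,0,0.1,0,0],[0,0,0,0,0]]}'
```

```text
clock: 6.8
ee_pos: [0.5603, 0.2743, 0.0374]
tcp_rot: [[0.999, -0.044, -0.0], [-0.044, -0.999, -0.0], [-0.0, 0.0, -1.0]]
force: [-2.3, 1.1, 4.9]
opening: 0.0005
grip_force: 2.0
clock: 7.18
ee_pos: [0.5603, 0.2743, 0.0354]
tcp_rot: [[0.999, -0.044, -0.0], [-0.044, -0.999, -0.0], [-0.0, 0.0, -1.0]]
force: [-1.9, -0.6, 5.2]
opening: 0.0007
grip_force: 2.1
```

Run:
```python
from h import *
import cv2
from scipy.optimize import least_squares
t=snapshot('top');d=snapshot('scene')
c=np.array([.577,.2745]);yaw=np.radians(-2.56);ex=np.array([np.cos(yaw),np.sin(yaw)]);ey=np.array([-ex[1],ex[0]])
def P(s,w,q):
    a=.45-q;return np.r_[c+ex*(.07-s*np.cos(a)-.004*np.sin(a))+ey*w,.045+s*np.sin(a)+.004*np.cos(a)]
holes=[]
for u,v in[(190,186),(352,194),(155,337),(322,345)]:
    o=np.array([u,v])/4.7+[95,155]
    f=least_squares(lambda x:np.array(pix(t,P(x[0]*.1,x[1]*.1,0)))-o,[.5,0]);holes.append(f.x*.1);
print(holes)
im=np.array(d['image']);old=cv2.imread('pics/scene0.png');s3=im
def dark(I):
    g=cv2.cvtColor(I,cv2.COLOR_RGB2GRAY)[290:345,310:370];m=(g<70).astype(np.uint8)
    n,_,st,ce=cv2.connectedComponentsWithStats(m);return [(ce[i]+[310,290]).round(1).tolist()+[int(st[i,4])] for i in range(1,n) if 8<st[i,4]<100]
print('open',dark(old[:,:,::-1].copy()),'now',dark(im))
for h in holes[:2]:
    print([np.round(pix(d,P(*h,q)),1).tolist() for q in(0,.2,.3,.4,.45,.49)])
cv2.imwrite('pics/s4.png',cv2.resize(im[230:390,250:460],None,fx=3.5,fy=3.5)[:,:,::-1])
```

```text
[array([0.03467921, 0.03702602]), array([ 0.03507275, -0.03309313]), array([0.11003522, 0.03665943]), array([ 0.11017344, -0.03287926])]
open [[327.9, 303.1, 22], [349.3, 332.9, 25]] now [[329.2, 304.2, 20], [350.8, 333.8, 24]]
[[350.1, 333.8], [350.4, 334.8], [350.3, 335.5], [350.1, 336.2], [350.0, 336.7], [349.8, 337.0]]
[[328.8, 304.1], [329.3, 305.2], [329.3, 305.9], [329.1, 306.8], [329.0, 307.2], [328.8, 307.6]]
```

View pics/s4.png

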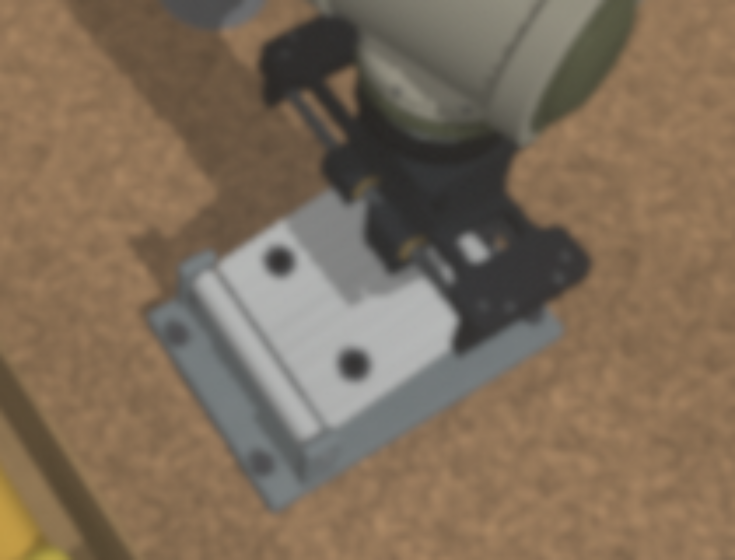

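The hole shift suggests the plate is only about halfway down, although the TCP reads lower than that. I'll check with the wrist and top views.

Run:
```python
from h import *
import cv2
from cell import get_state
w=snapshot('wrist');t=snapshot('top');d=snapshot('scene')
p=get_state()['ee_pos'];print(p,get_state()['joint_pos'])
for n,k in(('w',w),('t',t),('s',d)):print(n,pix(k,p),pix(k,np.array(p)+[0,0,.03]))
cv2.imwrite('pics/w5.png',np.hstack([np.array(w['image']),cv2.resize(np.array(t['image'])[150:290,90:210],(240,280),interpolation=cv2.INTER_CUBIC).repeat(1,0) if 0 else cv2.copyMakeBorder(cv2.resize(np.array(t['image'])[150:290,95:215],(240,280),interpolation=cv2.INTER_CUBIC),0,140,0,0,0)])[:,:,::-1])
```

```text
[0.56032374 0.27429516 0.03557832] [1.53390684e+01 3.96000861e+01 7.82752407e+01 2.71348838e-04
 6.21217272e+01 1.07880907e+02]
w (np.float64(278.7154717432106), np.float64(245.56634924121246)) (np.float64(278.912772592922), np.float64(267.70796152543835))
t (np.float64(155.64519029056277), np.float64(223.1365342070812)) (np.float64(151.86286426325628), np.float64(221.79357832525264))
s (np.float64(359.44119511773647), np.float64(310.9118859458931)) (np.float64(361.3532488510547), np.float64(303.75818379132954))
```

View pics/w5.png

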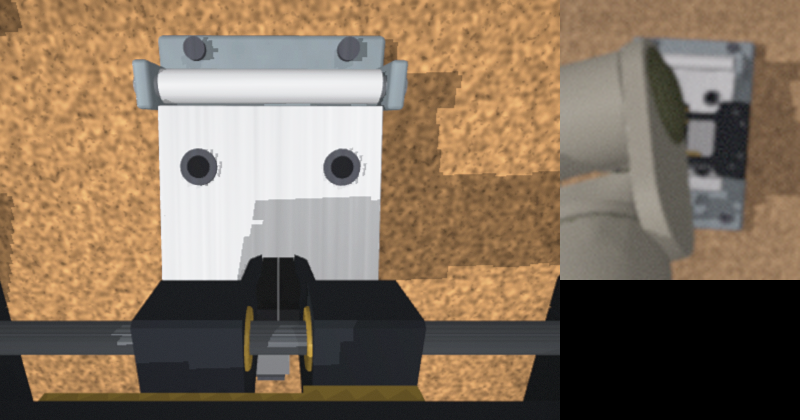

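```bash
cat >> h.py <<'E'
c=np.array([.577,.2745]);yaw=np.radians(-2.56);ex=np.array([np.cos(yaw),np.sin(yaw)]);ey=np.array([-ex[1],ex[0]])
def P(s,w,q):
    a=.45-q;return np.r_[c+ex*(.07-s*np.cos(a)-.004*np.sin(a))+ey*w,.045+s*np.sin(a)+.004*np.cos(a)]
E
python3 - <<'E'
from h import *
np.set_printoptions(precision=1,suppress=True)
w=snapshot('wrist');print(np.array(w['world_from_camera']).round(3).tolist())
print('base corners',[np.array(pix(w,np.r_[c+ex*.1+ey*s,.014])) for s in(.065,-.065)])
for q in(0,.2,.3,.4,.45,.49):
  print(q,'holes',*[np.array(pix(w,P(.035,s,q))) for s in(.035,-.035)],'edge w',*[np.array(pix(w,P(b,s,q))) for b in(.015,.085) for s in(.055,-.055)])
E
```

```text
[[-0.045, 0.956, 0.291, 0.635], [-0.999, -0.043, -0.012, 0.272], [0.001, -0.291, 0.957, 0.218], [0.0, 0.0, 0.0, 1.0]]
base corners [array([162.1,  39.3]), array([392. ,  39.3])]
0 holes [203.3 163.9] [350.7 163.9] edge w [163.5 124.1] [390.5 124.1] [155.1 270.7] [398.9 270.6]
0.2 holes [206.3 165.4] [347.7 165.4] edge w [165.3 124.5] [388.7 124.6] [167.5 265.6] [386.6 265.5]
0.3 holes [207.8 165.1] [346.3 165. ] edge w [166.2 124.3] [387.8 124.3] [172.8 260.9] [381.3 260.9]
0.4 holes [209.1 164. ] [345. 164.] edge w [167.1 123.7] [386.9 123.7] [177.6 255.2] [376.6 255.1]
0.45 holes [209.8 163.2] [344.3 163.2] edge w [167.5 123.3] [386.5 123.3] [179.8 251.9] [374.4 251.9]
0.49 holes [210.3 162.5] [343.8 162.5] edge w [167.9 122.9] [386.1 122.9] [181.5 249.2] [372.7 249.2]
```

The wrist view agrees: the plate is at about 0.2 rad, with the tips at z≈0.07 and pressing at the right spot. The actual tips sit about 3 cm higher than the reported TCP, so I'll go by force and the plate angle.

```bash
python3 -m handwheel '{"plan":[[0,0,0.2,0,0],[0,0,0.2,0,0],[0,0,0.2,0,0],[0,0,0.2,0,0],[0,0,0.2,0,0],[0,0,0,0,0]]}'
python3 - <<'E'
from h import *
import cv2
w=snapshot('wrist');I=np.array(w['image'])
g=cv2.cvtColor(I,cv2.COLOR_RGB2GRAY);row=lambda v:[int(x) for x in np.where(g[v,140:420]>150)[0][[0,-1]]+140]
m=(g[135:200,165:385]<60).astype(np.uint8);n,_,st,ce=cv2.connectedComponentsWithStats(m)
print([(ce[i]+[165,135]).round(1).tolist() for i in range(1,n) if st[i,4]>100])
hsv=cv2.cvtColor(I,cv2.COLOR_RGB2HSV)
for v in(125,190,215):
    k=np.where((hsv[v,140:420,1]<40)&(g[v,140:420]>140))[0]+140;print(v,k.min(),k.max())
for q in(.2,.3,.4,.49):print(q,[np.array(pix(w,P(.035,s,q))).round(1).tolist() for s in(.0365,-.0335)],[np.array(pix(w,P(.07,s,q))).round(1).tolist() for s in(.055,-.055)])
E
```

```text
clock: 8.22
ee_pos: [0.56, 0.2743, 0.0254]
tcp_rot: [[0.999, -0.044, -0.001], [-0.044, -0.999, -0.0], [-0.001, 0.0, -1.0]]
force: [-3.4, -0.4, 6.4]
opening: 0.0002
grip_force: 2.6
[[194.8, 170.4], [344.1, 170.9]]
125 152 387
190 156 383
215 158 381
0.2 [[198.5, 167.9], [349.1, 167.9]] [[159.9, 242.9], [394.1, 242.9]]
0.3 [[200.1, 167.5], [347.6, 167.5]] [[164.9, 239.6], [389.2, 239.6]]
0.4 [[201.8, 166.3], [346.1, 166.3]] [[169.5, 235.2], [384.6, 235.2]]
0.49 [[203.1, 164.7], [344.9, 164.7]] [[173.2, 230.5], [380.9, 230.4]]
```

```bash
python3 -m handwheel '{"plan":[[0,0,0.2,0,0],[0,0,0.2,0,0],[0,0,0.2,0,0],[0,0,0,0,0]]}'; python3 -m handwheel '{"plan":[[0,0,0.2,0,0],[0,0,0.1,0,0],[0,0,0.1,0,0],[0,0,0,0,0]]}'
```

```text
clock: 8.78
ee_pos: [0.5596, 0.2743, 0.0195]
tcp_rot: [[0.999, -0.044, -0.002], [-0.044, -0.999, -0.0], [-0.002, 0.0, -1.0]]
force: [-5.2, -0.3, 6.6]
opening: 0.0002
grip_force: 3.3
clock: 9.28
ee_pos: [0.5596, 0.2744, 0.0154]
tcp_rot: [[0.999, -0.044, -0.002], [-0.044, -0.999, -0.0], [-0.002, 0.0, -1.0]]
force: [-5.6, 0.9, 6.3]
opening: 0.0004
grip_force: 3.3
```

Run:
```python
from h import *
import cv2
w=snapshot('wrist');d=snapshot('scene')
a=np.array(w['image'])[:,120:440];b=cv2.resize(np.array(d['image'])[225:365,280:425],(435,420),interpolation=cv2.INTER_CUBIC)
cv2.imwrite('pics/w6.png',np.hstack([a,b])[:,:,::-1])
for q in(.4,.49):print(q,[np.array(pix(w,P(.035,s,q))).round(1).tolist() for s in(.0365,-.0335)])
```

```text
0.4 [[196.8, 168.7], [350.7, 168.7]]
0.49 [[198.4, 166.9], [349.3, 166.9]]
```

View pics/w6.png

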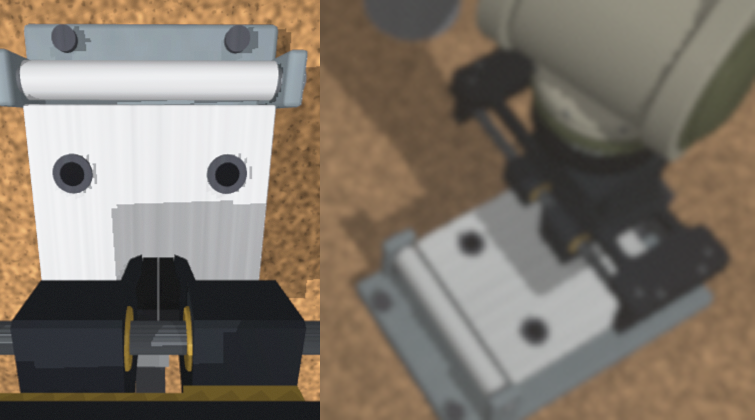

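The plate is close to level, with holes at wrist pixels (192,173) and (347,174) and a spacing that fits about 0.4 rad. I'll go on to the stop.

```bash
python3 -m handwheel '{"plan":[[0,0,0.1,0,0],[0,0,0.1,0,0],[0,0,0.1,0,0],[0,0,0,0,0]]}'; python3 -m handwheel '{"plan":[[0,0,0.1,0,0],[0,0,0.1,0,0],[0,0,0,0,0]]}'
```

```text
clock: 9.88
ee_pos: [0.5597, 0.2743, 0.0125]
tcp_rot: [[0.999, -0.044, -0.001], [-0.044, -0.999, -0.0], [-0.001, 0.0, -1.0]]
force: [-5.6, 0.5, 7.5]
opening: 0.0002
grip_force: 3.8
clock: 10.25
ee_pos: [0.5597, 0.2744, 0.0105]
tcp_rot: [[0.999, -0.044, -0.001], [-0.044, -0.999, -0.0], [-0.001, 0.0, -1.0]]
force: [-5.8, 0.8, 8.5]
opening: 0.0002
grip_force: 4.0
```

```bash
python3 -m handwheel '{"plan":[[0,0,0.1,0,0],[0,0,0.1,0,0],[0,0,0,0,0]]}'; python3 -m handwheel '{"plan":[[0,0,0.1,0,0],[0,0,0.1,0,0],[0,0,0,0,0]]}'
```

```text
clock: 10.62
ee_pos: [0.5598, 0.2744, 0.01]
tcp_rot: [[0.999, -0.044, -0.001], [-0.044, -0.999, -0.0], [-0.001, 0.0, -1.0]]
force: [-11.8, -2.3, 19.3]
opening: 0.0004
grip_force: 9.7
clock: 11.0
ee_pos: [0.5599, 0.2744, 0.0096]
tcp_rot: [[0.999, -0.044, -0.0], [-0.044, -0.999, -0.0], [-0.0, 0.0, -1.0]]
force: [-17.2, -3.8, 31.6]
opening: 0.0006
grip_force: 16.3
```

Force has risen sharply, so that is the stop. I'll hold briefly, then ease up and check.

```bash
python3 -m handwheel '{"plan":[[0,0,0,0,0],[0,0,-0.3,0,0],[0,0,-0.3,0,0],[0,0,-0.5,0,0],[0,0,-1,0,0],[0,0,-2,0,0],[0,0,-3,0,0],[0,0,-3,0,0],[0,0,0,0,0]]}'
python3 - <<'E'
from h import *
import cv2
w=snapshot('wrist');d=snapshot('scene')
a=cv2.resize(np.array(w['image']),(400,300));b=cv2.resize(np.array(d['image'])[225:375,280:430],(400,300),interpolation=cv2.INTER_CUBIC)
c_=cv2.resize(np.array(d['image'])[85:185,170:300],(400,300))
cv2.imwrite('pics/w7.png',np.vstack([np.hstack([a,b]),np.hstack([c_,c_*0])])[:,:,::-1])
E
```

```text
clock: 12.12
ee_pos: [0.5616, 0.2745, 0.1098]
tcp_rot: [[0.999, -0.044, 0.005], [-0.044, -0.999, 0.001], [0.005, -0.001, -1.0]]
force: [0.2, 0.1, -0.9]
opening: 0.0008
grip_force: 0.0
```

View pics/w7.png

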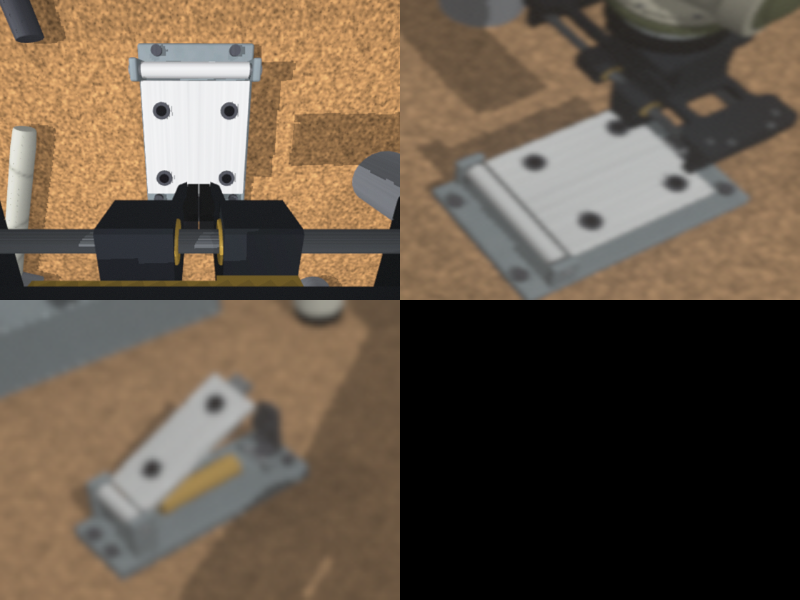

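The plate stays level with the tool clear of it: its four holes are at wrist-panel pixels (161,110), (229,110), (164,178) and (227,178), and its sides converge towards the free edge. The narrow jig is still open. I'll back off and hand in.

```bash
python3 -m handwheel '{"plan":[[0,0,-3,0,0],[0,0,-3,0,0],[0,0,0,0,0],[0,0,0,0,0]]}'; python3 -c "from cell import close_job;print(close_job())"
```

```text
clock: 12.72
ee_pos: [0.5596, 0.2741, 0.1654]
tcp_rot: [[0.999, -0.044, -0.003], [-0.044, -0.999, -0.001], [-0.003, 0.001, -1.0]]
force: [0.2, -0.3, -1.2]
opening: 0.0003
grip_force: 0.0
the job is handed in; nothing more can be done
None
```

The wide jig's plate was pressed to its stop and stayed level after release, the narrow jig is still open, the arm is clear of both, and I handed the job in at about 12.7 s; no verdict came back.

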